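# Find the high side of a bent moped axle with a dial indicator

### The job

Gently press the dial indicator's head down its column until its plunger rests on the bent axle's middle land and the needle stands about half-way round. Then, with the plunger riding on the land, turn the axle in its V-blocks by the four-armed spider to find its high side, and leave the axle seated with the high side straight up under the plunger (needle at its highest reading), hands off. Never bottom the plunger, do not force the axle or lift it out of the V-blocks, and leave the other things on the bench alone.

Things in the scene. Friction and masses are not known exactly. Their poses are not given: they have to be found in the camera images.
- vstand: Fixed steel runout stand, z up, origin at bench level under the axle's middle. Base plate 124 mm (y), x from -93 to +57 mm, 14 mm thick; two 90-degree V-blocks 24 mm wide at y = +-50 mm, flank tips 79 mm high, 25 mm either side of the axis; column 18 mm in diameter at x = -80 mm, y = 0, top 202 mm high. The seated axle's axis lies along y at z = 75 mm
- axle: Loose steel axle, about 0.6 to 0.9 kg, 216 mm long, lying along its own y axis in the V-blocks; origin on its axis midway between the blocks, z up at the start. Oiled journals 18 mm in diameter; hub and nut shoulders leave 4 to 5 mm end play. Friction in the V-blocks (about 0.5 to 1.5 N at the arm ends) keeps it where it is left. Hexagonal 30 mm chrome nut on the -y end
- axle_land (a point): Point on the axle's axis in the middle of its land (the same point as the axle's origin, same axes). The land is 24 mm in diameter, 44 mm long, and bent 2.5 mm off the axis in an unknown direction fixed in the axle, which no pose tells; total runout 5 mm: its top under the plunger lies about 84 to 89 mm above the bench. At the start the high side is at least 40 degrees from straight up
- spider (a point): Centre of the turning spider, on the axle's axis at its y = +100 mm, axes as the axle's. Four round arms, 8 mm in diameter, along the axle's +z, +x, -z, -x, reach 58 mm from the axis; hub 28 mm in diameter. Push an arm from its side to turn the axle: gentle near upright; one leaning more than 40 degrees towards the pusher binds on it
- head (a joint): Height of the indicator head on its column, m: 0 at the top, growing as it is pushed down, to 0.06; at 0 the free plunger tip is 125 mm above the bench. Friction (about 10 N) holds it where it is left; pushing it down takes about 6 to 9 N
- press_pad (a point): Centre of the top of the round black press pad of the indicator head, 26 mm in diameter and 9 mm thick on a 12 mm post, 25 mm towards the column from the plunger's axis and 104 mm above the free plunger's tip; push it straight down to lower the head (it can also be pinched and pulled up). Site axes as the stand's
- plunger_tip (a point): Lowest point of the plunger's 10 mm ball tip, on the vertical line over the middle of the axle's land. Sprung: it yields upwards by at most 14 mm, from 0.6 N free to 2.7 N at the end of its travel
- plunger (a joint): How far the plunger is pressed into the indicator, m: 0 free, 0.007 half-way, 0.014 bottomed (not allowed)
- needle (a joint): Dial needle angle, rad: 0 with the plunger free (pointing up the dial), growing clockwise, 0.4 rad per mm of plunger travel (tick marks every mm), 2.8 half-way, 5.6 bottomed. The 66 mm white dial faces away from the column, tilted up 40 degrees
- bottle: Bystander: empty white plastic push dispenser bottle, 62 mm in diameter, 164 mm tall, upright, origin under its foot
- rubber_grip: Bystander: blue hard silicone handlebar grip, 110 mm long, 40 mm at the flange, lying, origin under its middle
- valve_tool: Bystander: steel valve core tool, about 93 mm long, 12 mm thick, lying, origin under its middle
- foot_peg: Bystander: aluminium foot peg, about 105 by 26 mm, 23 mm high, lying, origin under its middle

How it is judged:
By the outcome, as a careful person would: the job done as asked, in the order asked, and still so for the second after the job is handed in, with the robot touching nothing.
It also fails if it takes over 67 s, if anything falls off the work surface, if the arm or the gripper's body presses on something with over 40 N, if the wrist force passes 120 N, or if a joint passes its speed limit or range.

### The arm

A 7-joint arm with a two-finger parallel gripper is mounted at the origin on the work surface. World frame = base frame: x ahead of the robot, y to its left, z up, the work surface at z = 0. Lengths are in mm, angles in rad, forces in N, time in s.
With the tool pointing down it reaches from about 400 to 875 mm from the base axis. Payload 19.3 kg.
Tool frame: the origin (TCP) lies where the fingers leave the gripper's body, on its centre line; the fingertips stand 73 mm ahead of it and the grasp point (between the pads) lies 54 mm ahead of it; x points along the fingers, y is the direction in which the jaws open and shut, and the axes are right-handed (so a half turn about x gives the same grasp; the last joint's range is limited). The gripper opens to 85 mm and grips with 20 to 120 N. Pads are 22 mm wide; open, the fingers measure 114 mm over their backs; the gripper's body (76 mm by 85 mm) begins 54 mm behind the grasp point. The pads swing forward as they close: fully open they stand 13 mm farther back than shut.
Start: joints at [-1.23, 0.521, -0.036, 1.599, 0.021, 1.021, -0.113], TCP at [249.607, 572.986, 303.891] pointing down, gripper open.
Joint ranges: [-2.91, 2.91], [-0.3, 2.13], [-1.5, 1.42], [0.17, 2.43], [-1.26, 4.41], [0.16, 1.93], [-2.52, 2.52]. Speed limits (rad/s): [1.89, 1.89, 2.39, 2.39, 3.01, 3.01, 3.01].

### API

Orientations are given as a rotation vector (axis times angle).
In Python, from cell import r gives the robot as it stands. The module is installed in compiled form; this text tells all that it offers. Calls block until the motion is done:
- r.move_ptp(position, orientation): joint-space move of the TCP to a pose.
- r.movel(position, vel=150, frame=None): straight line of the TCP; frame=None keeps the orientation; vel is the mean speed in mm/s.
- r.goto_joints(angles): joint-space move.
- r.set_gripper(opening, grasp_force=None): finger opening in mm; grasp_force is the grip in N (None keeps the last); returns when the fingers have stopped.
- r.pause(seconds).
- r.solve_ik(position, orientation): joint angles nearest the present ones, or None.
- r.read_camera(name): name is "scene" or "top"; returns a dict with "pixels" (420x560x3 uint8, blue, green, red), "K" (3x3 intrinsics, pixels), "rvec" (rotation vector, rad) and "tvec" (3), from world to camera coordinates, as OpenCV has them. Camera axes: x right, y down, z forward; pixel columns grow to the right and rows downward; lengths in mm; the calibration is good to about 2 mm. A picture is of the moment at which its call begins. There is no depth.
A pose or a line that the arm cannot do raises r.PlanningError and nothing moves.
- r.close_job(): hands the job in, once; it reports no verdict.
Readings, each from a call of its own:
- r.current_time(): time.
- r.current_joints(): joint angles.
- r.current_joint_vel(): joint speeds.
- r.current_joint_torque(): joint torques, N m.
- r.current_tool_pos(): TCP position.
- r.current_ee_rot(): TCP orientation.
- r.current_force(): force on the tool from outside, world axes, zero at the start.
- r.current_ft_torque(): the same for the moment, N m.
- r.current_grip_width(): finger opening in mm.
Only numpy, scipy, OpenCV 4.12 (cv2) and the standard library are available. Lean on these libraries where they do the work, as an engineer would, in place of code of your own. Each camera call takes 0.05 s, during which the arm holds its last target.

## Working session

There is one attempt and no reset: what is moved stays moved. The work goes in short steps, each a Python script; the robot and the scene stay as the last script left them, time stands still between calls to the robot, and variables do not carry over. Pictures are saved under pics/ and viewed, and the job is handed in when it is done.

```bash
mkdir -p pics; ls; python3 - <<'E'
from cell import r
import cv2,numpy as np
for n in ("scene","top"):
    d=r.read_camera(n); cv2.imwrite(f"pics/{n}0.png",d["pixels"]); print(n,d["K"],d["rvec"],d["tvec"])
    R=cv2.Rodrigues(np.array(d["rvec"],float))[0]; print(-R.T@np.array(d["tvec"]).ravel())
print(r.current_time(),r.current_tool_pos(),r.current_ee_rot(),r.current_force(),r.current_grip_width())
E
```

```text
pics
scene [[384.04598537   0.         278.80627413]
 [  0.         384.04598537 207.0120954 ]
 [  0.           0.           1.        ]] [ 1.39641647  1.92733016 -0.99686837] [ 152.78984301 -197.36639578 1556.10727246]
[1372.81175346  271.75377037  724.77986421]
top [[481.27757615   0.         277.62302943]
 [  0.         481.27757615 210.04544112]
 [  0.           0.           1.        ]] [ 2.12579723 -2.10120121  0.20176679] [   2.04662298  583.498449   1158.3192515 ]
[ 343.83570444   -2.25400375 1250.57988344]
0.1 [249.53175234 572.77287468 303.39475563] [ 0.32146022  1.54684049 -0.32305848] [0.12165291 0.3510924  0.05602522] 85.44925895510166
```

View pics/scene0.png

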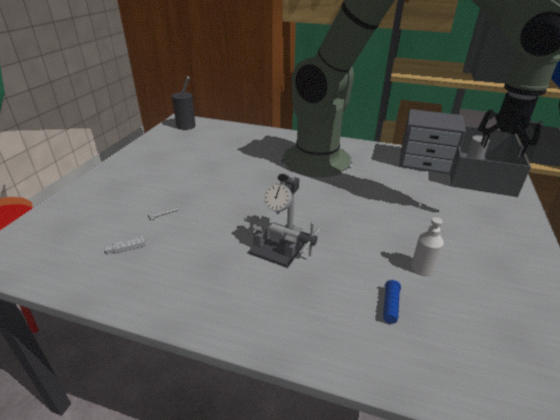

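View pics/top0.png

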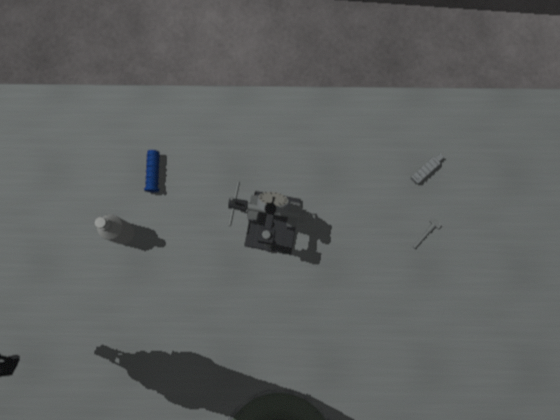

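```bash
python3 - <<'E'
import cv2
a=cv2.imread("pics/scene0.png")[165:275,235:335]; cv2.imwrite("pics/s0z.png",cv2.resize(a,None,fx=5.4,fy=5.4,interpolation=cv2.INTER_CUBIC))
a=cv2.imread("pics/top0.png")[170:265,215:340]; a=cv2.convertScaleAbs(a,alpha=1.8); cv2.imwrite("pics/t0z.png",cv2.resize(a,None,fx=6,fy=6,interpolation=cv2.INTER_CUBIC))
E
```

```text
(no output)
```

View pics/s0z.png

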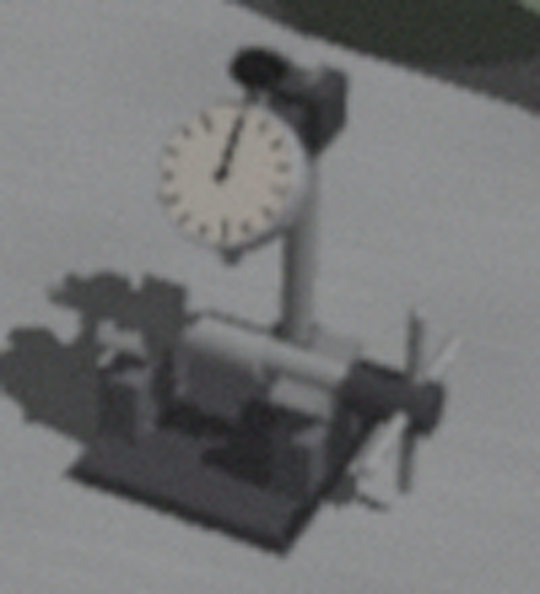

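View pics/t0z.png

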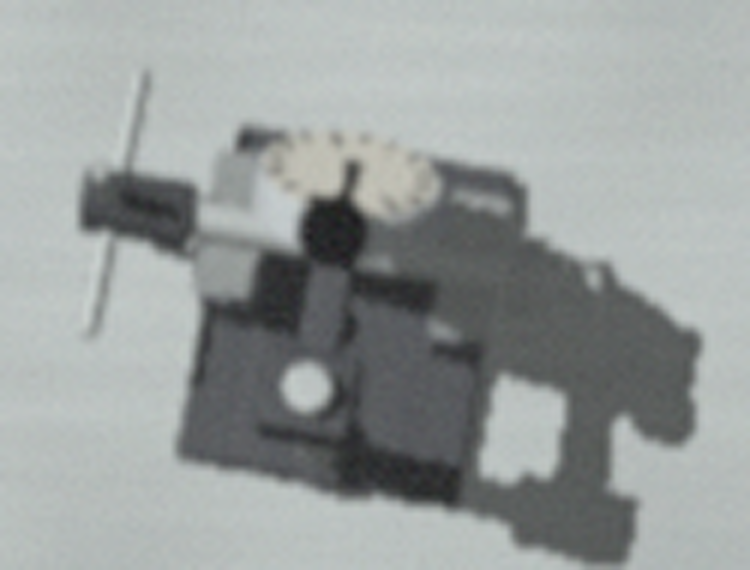

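```bash
cat > h.py <<'E'
from cell import r
import cv2,numpy as np
C={}
def cam(n):
    d=r.read_camera(n); C[n]=(np.array(d["K"],float),np.array(d["rvec"],float).ravel(),np.array(d["tvec"],float).ravel()); return d["pixels"]
def proj(n,P):
    K,rv,tv=C[n]; return cv2.projectPoints(np.asarray(P,float).reshape(-1,1,3),rv,tv,K,None)[0].reshape(-1,2)
E
cat > fit.py <<'E'
from h import *
from scipy.optimize import least_squares
cam("top");cam("scene")
T=[((-80,0,202),(307,386)),((-25,0,229),(332,229)),((58,100,75),(147,72)),((-58,100,75),(90,333)),((-93,62,14),(182,457)),((-93,-62,14),(465,500))]
S=[((-25,0,229),(258,65)),((0,100,133),(415,313)),((0,100,17),(405,490)),((57,62,14),(287,540)),((57,-62,14),(72,462))]
def W(p,X):
    c,s=np.cos(p[2]),np.sin(p[2]); X=np.array(X,float); return np.c_[p[0]+c*X[:,0]-s*X[:,1],p[1]+s*X[:,0]+c*X[:,1],X[:,2]]
def f(p):
    a=proj("top",W(p,[t[0] for t in T]))-((np.array([t[1] for t in T])+.5)/6-.5+[215,170])
    b=proj("scene",W(p,[t[0] for t in S]))-((np.array([t[1] for t in S])+.5)/5.4-.5+[235,165])
    return np.r_[a.ravel(),b.ravel()]
s=least_squares(f,[480,20,0],x_scale=[10,10,.1],loss='soft_l1')
print(s.x); print(f(s.x).reshape(-1,2).round(2))
E
python3 fit.py
```

```text
[ 5.80066271e+02  1.93105483e+01 -1.58559123e-01]
[[ 0.47 -0.18]
 [ 0.36 -0.63]
 [-0.82 -0.36]
 [-0.02  0.85]
 [-1.01 -0.3 ]
 [-0.83  0.65]
 [-0.55 -1.11]
 [ 0.33 -0.96]
 [-0.39  0.15]
 [-0.14  0.05]
 [-0.4   0.18]]
```

```bash
cat >> h.py <<'E'
from scipy.spatial.transform import Rotation as Rn
SX,SY,YAW=580.07,19.31,-0.1586
cy,sy=np.cos(YAW),np.sin(YAW)
def w(x,y,z): return np.array([SX+cy*x-sy*y,SY+sy*x+cy*y,z])
def ori(k):  # k: jaw dir angle in stand frame
    a=YAW+k; X=np.array([0,0,-1.]); Y=np.array([np.cos(a),np.sin(a),0]); return Rn.from_matrix(np.c_[X,Y,np.cross(X,Y)]).as_rotvec()
N=np.array([np.cos(np.radians(40)),0,np.sin(np.radians(40))]);U=np.array([-N[2],0,N[0]])
def dial(img,name=None,c=None):
    """rectified dial read; c=image px center guess"""
    K,rv,tv=C["scene"]; R=cv2.Rodrigues(rv)[0]; o=-R.T@tv
    d=R.T@np.linalg.inv(K)@np.array([c[0],c[1],1.])
    # plane stand y=0
    n=np.array([-sy,cy,0]); P=o+d*(n@(np.array([SX,SY,0])-o))/(n@d)
    uw=np.array([cy*U[0],sy*U[0],U[2]]); rw=np.array([-sy,cy,0])
    q=[P+40*(a*rw+b*uw) for a,b in((-1,1),(1,1),(1,-1),(-1,-1))]
    H=cv2.getPerspectiveTransform(proj("scene",q).astype(np.float32),np.float32([[0,0],[400,0],[400,400],[0,400]]))
    g=cv2.warpPerspective(img,H,(400,400),flags=cv2.INTER_CUBIC)
    gg=cv2.cvtColor(g,cv2.COLOR_BGR2GRAY).astype(np.float32)
    return P,g,gg
def needle(img,c,name=None):
    for _ in range(3):
        P,g,gg=dial(img,c=c)
        m=(gg>0.5*(np.percentile(gg,95)+np.percentile(gg,5))).astype(np.uint8)
        m=cv2.morphologyEx(m,cv2.MORPH_CLOSE,np.ones((41,41)))
        yy,xx=np.mgrid[:400,:400]; m[np.hypot(xx-200,yy-200)>195]=0
        cn=max(cv2.findContours(m,cv2.RETR_EXTERNAL,cv2.CHAIN_APPROX_NONE)[0],key=cv2.contourArea)
        (ex,ey),er=cv2.minEnclosingCircle(cn); mo=cv2.moments(cn); ex,ey=mo['m10']/mo['m00'],mo['m01']/mo['m00']
        uw=np.array([cy*U[0],sy*U[0],U[2]]); rw=np.array([-sy,cy,0])
        P2=P+(ex-200)/5*rw-(ey-200)/5*uw; c=proj("scene",[P2])[0]
    P,g,gg=dial(img,c=c)
    A=np.arange(0,2*np.pi,.01); rr=np.arange(25,100,2.)
    mx=(200+np.outer(np.sin(A),rr)).astype(np.float32); my=(200-np.outer(np.cos(A),rr)).astype(np.float32)
    v=cv2.remap(gg,mx,my,cv2.INTER_LINEAR).mean(1); dk=np.clip(np.percentile(v,70)-v,0,None)
    i=dk.argmax(); k=np.exp(1j*A); sel=np.abs(np.angle(k*np.exp(-1j*A[i])))<.4
    wgt=np.clip(dk-0.3*dk[i],0,None)*sel
    ang=np.angle((wgt*k).sum())%(2*np.pi)
    if name:
        cv2.line(g,(200,200),(int(200+130*np.sin(ang)),int(200-130*np.cos(ang))),(0,0,255),1); cv2.imwrite(name,g)
    return ang,c,dk[i],np.sqrt(mo['m00']/np.pi)/5,P
E
python3 - <<'E'
from h import *
im=cam("scene"); print(needle(im,(275.8,197.1),"pics/d0.png"))
print(r.current_joints())
for k in range(4):
    for p in (w(-25,0,345),w(0,100,200),w(-60,100,200)):
        s=r.solve_ik(p,ori(k*np.pi/2)); print(k,None if s is None else np.round(s,2))
E
```

```text
(np.float64(0.025413788919451435), array([275.52982885, 196.97842893]), np.float32(65.45674), np.float64(38.58619562258867), array([589.43730025,  17.81176286, 183.23853147]))
[-1.23018571  0.52168192 -0.03630421  1.5996906   0.02117309  1.02111866
 -0.11283334]
0 [-0.55  0.41  0.56  1.76 -0.25  1.04 -0.07]
0 [-0.55  0.66  0.39  1.75 -0.33  0.8  -0.17]
0 [-0.61  0.58  0.38  1.9  -0.31  0.72 -0.21]
1 [-0.33  0.38  0.25  1.75 -0.11  1.03  1.37]
1 [-0.33  0.62  0.05  1.74 -0.04  0.78  1.15]
1 [-0.38  0.54  0.05  1.89 -0.04  0.71  1.11]
2 [ 0.68  0.66 -1.27  1.7   0.65  1.29  2.25]
2 [-0.05  0.64 -0.35  1.72  0.28  0.83  2.45]
2 [-0.09  0.56 -0.35  1.87  0.27  0.75  2.4 ]
3 [-0.71  0.47  0.8   1.76 -0.38  1.07 -1.51]
3 [-0.7   0.72  0.63  1.76 -0.54  0.85 -1.55]
3 [-0.76  0.63  0.61  1.91 -0.51  0.76 -1.6 ]
```

View pics/d0.png

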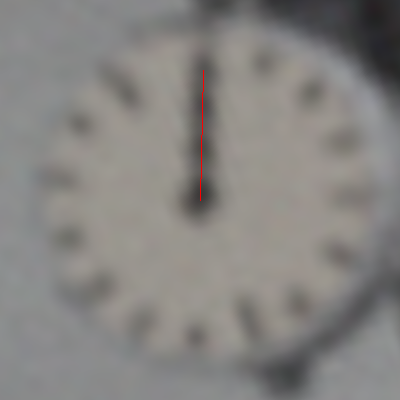

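```bash
python3 - <<'E'
from h import *
r.set_gripper(0,30)
print(r.current_time(),r.current_grip_width())
r.move_ptp(w(-25,0,345),ori(np.pi/2)); print(r.current_time(),r.current_force())
r.movel(w(-25,0,312),vel=80)
print(r.current_time(),r.current_force(),r.current_tool_pos()-w(-25,0,312))
im=cam("scene"); cv2.imwrite("pics/s1.png",im); cv2.imwrite("pics/s1z.png",cv2.resize(im[90:275,215:375],None,fx=3.2,fy=3.2,interpolation=cv2.INTER_CUBIC))
im=cam("top"); cv2.imwrite("pics/t1z.png",cv2.resize(cv2.convertScaleAbs(im[120:300,190:360],alpha=1.8),None,fx=3.2,fy=3.2,interpolation=cv2.INTER_CUBIC))
E
```

```text
1.0167 0.07989932707844662
3.2667 [0.917809   0.99136591 0.13298372]
3.8333 [-0.45136376 -0.86966998  0.80363478] [0.10865847 0.02088484 0.06710217]
```

View pics/s1z.png

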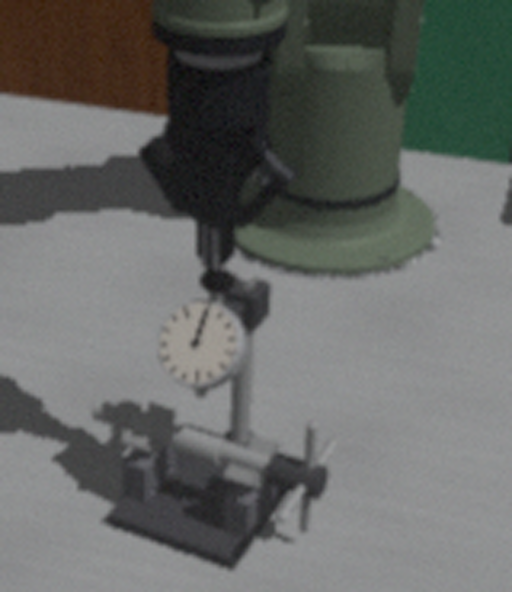

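```bash
python3 - <<'E'
from h import *
c=(275.5,197)
def st(z,v):
    r.movel(w(-25,0,z),vel=v); im=cam("scene"); print(z,r.current_time(),r.current_force().round(1),r.current_tool_pos()[2].round(2))
    return im
im=st(300,15)
im=st(262,30)
# head moved ~40 mm; predict dial centre
P0=np.array([589.4,17.8,183.2]); g=proj("scene",[P0-[0,0,40]])[0]
print(needle(im,g,"pics/d2.png")[:4]); cv2.imwrite("pics/s2z.png",cv2.resize(im[90:275,215:375],None,fx=3.2,fy=3.2,interpolation=cv2.INTER_CUBIC))
E
```

```text
300 4.9333 [-1.9  0.4  4. ] 300.02
262 6.4 [-2.5 -0.6  5.2] 262.02
(np.float64(0.7584099629396636), array([275.92112514, 208.48722568]), np.float32(58.55947), np.float64(37.884563851383334))
```

View pics/s2z.png

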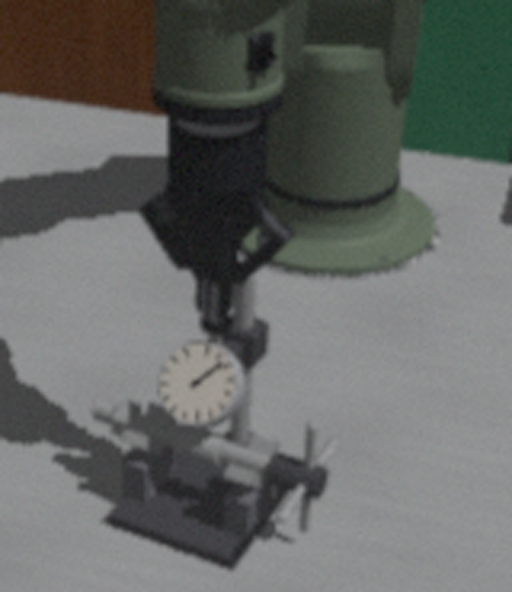

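View pics/d2.png

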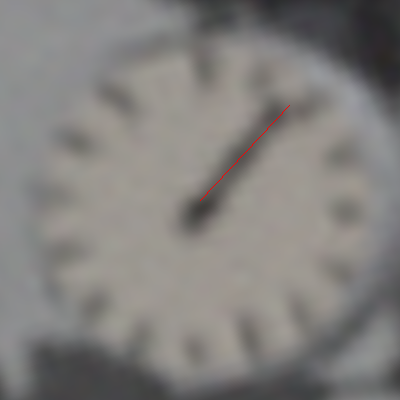

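```bash
cat >> h.py <<'E'
P0=np.array([589.44,17.81,183.24])
def read(img,head,name=None):
    c=proj("scene",[P0-[0,0,head]])[0]
    P,g,gg=dial(img,c=c)
    yy,xx=np.mgrid[:400,:400]; m=np.hypot(xx-200,yy-200)<105
    bg=np.percentile(gg[m],70); d=np.where(m,np.clip(bg-gg-25,0,None),0)
    ys,xs=np.nonzero(d>0); wt=d[ys,xs]
    ang=None; px,py=200.,200.
    for _ in range(3):
        X=np.c_[xs-np.average(xs,weights=wt),ys-np.average(ys,weights=wt)]
        Cv=(X*wt[:,None]).T@X/wt.sum(); e,v=np.linalg.eigh(Cv); dr=v[:,1]
        cen=np.array([np.average(xs,weights=wt),np.average(ys,weights=wt)])
        if dr@(cen-[200,200])<0: dr=-dr
        # keep only pixels near the line
        off=np.abs((np.c_[xs,ys]-cen)@np.array([-dr[1],dr[0]])); k=off<25; xs,ys,wt=xs[k],ys[k],wt[k]
    ang=np.arctan2(dr[0],-dr[1])%(2*np.pi)
    if name:
        a=cen-100*dr;b=cen+100*dr; cv2.line(g,tuple(int(q) for q in cen),tuple(int(q) for q in b),(0,0,255),1); cv2.imwrite(name,g)
    return ang,ang/0.4
E
python3 - <<'E'
from h import *
cam("scene")
print(read(cv2.imread("pics/scene0.png"),0,"pics/a0.png"))
im=cam("scene");print(read(im,39.5,"pics/a1.png"))
for z in (259.5,257):
    r.movel(w(-25,0,z),vel=10); im=cam("scene"); print(z,r.current_time(),r.current_force().round(1),read(im,301.5-z,f"pics/a{z}.png"))
E
```

```text
(np.float64(0.03250644692121445), np.float64(0.08126611730303612))
(np.float64(0.6581654219447188), np.float64(1.645413554861797))
259.5 6.95 [-2.5 -0.9  3. ] (np.float64(1.6596293700902809), np.float64(4.149073425225702))
257 7.4 [-2.5 -0.6  4.1] (np.float64(2.6443104949788947), np.float64(6.6107762374472365))
```

```bash
python3 -c "
import cv2,numpy as np
cv2.imwrite('pics/m1.png',cv2.resize(np.hstack([cv2.imread(f'pics/{n}.png') for n in('a0','a1','a259.5','a257')]),(800,200)))"
```

```text
(no output)
```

View pics/m1.png

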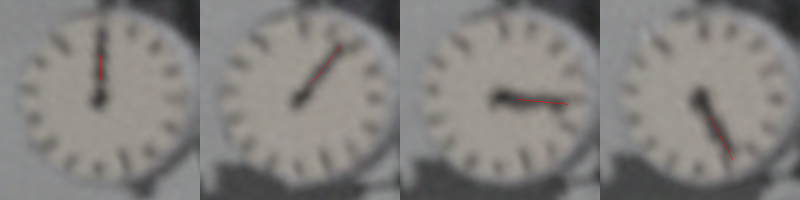

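```bash
python3 - <<'E'
from h import *
r.movel(w(-25,0,256.7),vel=10); r.pause(0.1); print(r.current_force().round(1))
r.movel(w(-25,0,275),vel=80); print(r.current_time(),read(cam("scene"),44.8,"pics/b0.png"))
r.movel(w(-25,0,330),vel=150)
r.set_gripper(30)
r.move_ptp(w(0,100,270),ori(0)); print(r.current_time(),r.current_grip_width(),r.current_force().round(1))
im=cam("scene"); print(read(im,44.8)); cv2.imwrite("pics/s3z.png",cv2.resize(im[90:275,215:375],None,fx=3.2,fy=3.2,interpolation=cv2.INTER_CUBIC))
im=cam("top"); cv2.imwrite("pics/t3z.png",cv2.resize(cv2.convertScaleAbs(im[120:300,190:360],alpha=1.8),None,fx=3.2,fy=3.2,interpolation=cv2.INTER_CUBIC))
E
```

```text
[-4.   0.   6.4]
8.125 (np.float64(2.700979393146174), np.float64(6.752448482865435))
10.475 29.797674667337542 [ 0.4  0.4 -0.2]
(np.float64(2.697647602759943), np.float64(6.744119006899858))
```

View pics/s3z.png

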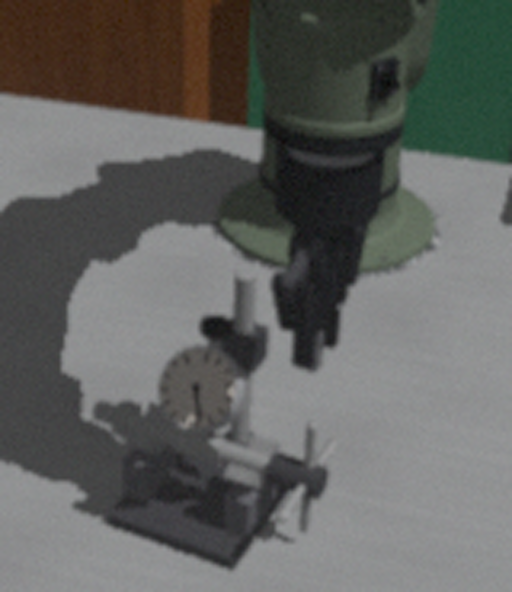

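View pics/t3z.png

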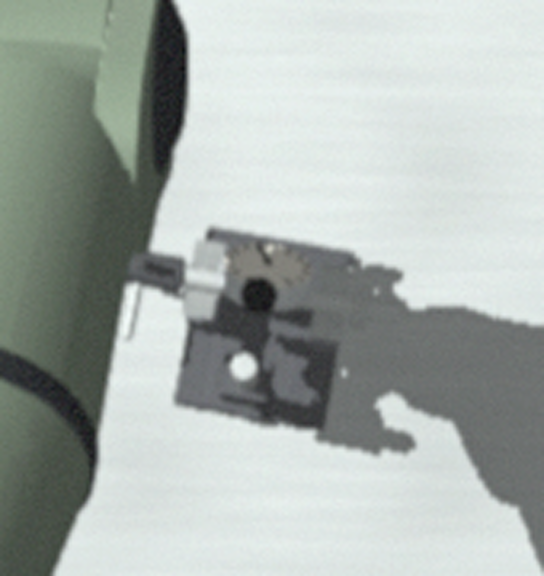

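```bash
sed -i 's/bg-gg-25,0/bg-gg-0.17*bg,0/' h.py; cat >> h.py <<'E'
def go(x,z=169,v=40,y=100,tag=None):
    r.movel(w(x,y,z),vel=v); im=cam("scene"); a=read(im,44.8,tag and f"pics/{tag}.png")
    print(x,z,round(r.current_time(),2),r.current_force().round(1),"needle %.3f mm %.2f"%a,flush=True)
    return im
def save(im,n): cv2.imwrite(f"pics/{n}.png",cv2.resize(im[150:275,215:375],None,fx=4.5,fy=4.5,interpolation=cv2.INTER_CUBIC))
E
python3 - <<'E'
from h import *
go(0,200,v=100); im=go(0,169,v=50); save(im,"s4")
E
```

```text
0 200 11.47 [ 0.1 -0.5 -0.4] needle 2.713 mm 6.78
0 169 12.29 [-0.5 -0.4 -0.7] needle 2.695 mm 6.74
```

View pics/s4.png

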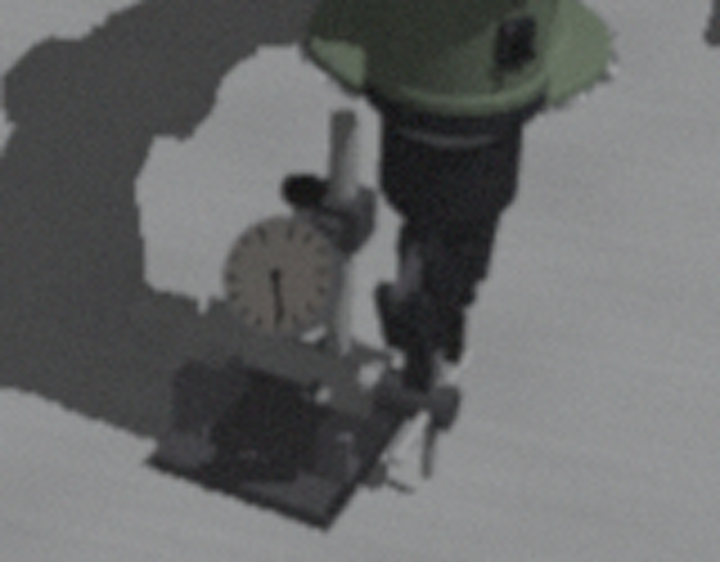

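```bash
python3 - <<'E'
from h import *
for i,x in enumerate((10,15,20,26)): im=go(x,v=25,tag=f"e{i}")
save(im,"s5")
E
python3 -c "
import cv2,numpy as np
cv2.imwrite('pics/m2.png',cv2.resize(np.hstack([cv2.imread(f'pics/{n}.png') for n in('e0','e1','e2','e3')]),(800,200)))"
```

```text
10 169 12.89 [-0.2 -0.   0.1] needle 2.687 mm 6.72
15 169 13.29 [-0.7 -0.4  0.6] needle 2.495 mm 6.24
20 169 13.69 [-0.3  0.5  0.4] needle 2.286 mm 5.72
26 169 14.13 [-0.4 -0.9 -0.5] needle 2.085 mm 5.21
```

View pics/s5.png

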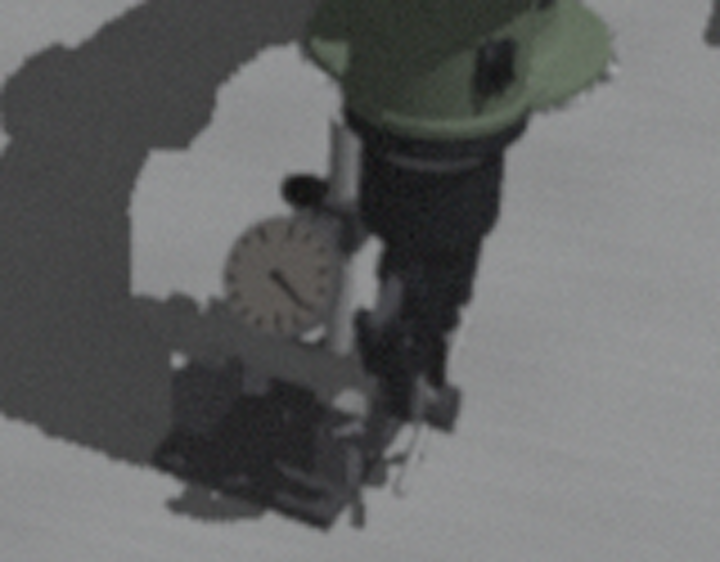

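View pics/m2.png

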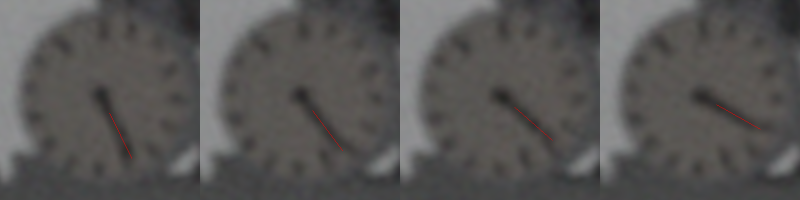

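```bash
python3 - <<'E'
from h import *
for i,x in enumerate((15,0,-11,-19,-26,-33)): im=go(x,v=25,tag=f"f{i}")
save(im,"s6")
E
python3 -c "
import cv2,numpy as np
cv2.imwrite('pics/m3.png',cv2.resize(np.hstack([cv2.imread(f'pics/f{n}.png') for n in range(2,6)]),(800,200)))"
```

```text
15 169 14.78 [-0.1  0.2  0.5] needle 2.202 mm 5.51
0 169 15.57 [ 0.2 -0.1  0. ] needle 2.490 mm 6.22
-11 169 16.22 [ 0.7 -0.8  0.2] needle 2.679 mm 6.70
-19 169 16.73 [-0.3 -0.4  0.9] needle 3.024 mm 7.56
-26 169 17.22 [0.8 0.4 0.1] needle 3.233 mm 8.08
-33 169 17.7 [ 0.5 -0.   0.5] needle 1.137 mm 2.84
```

View pics/s6.png

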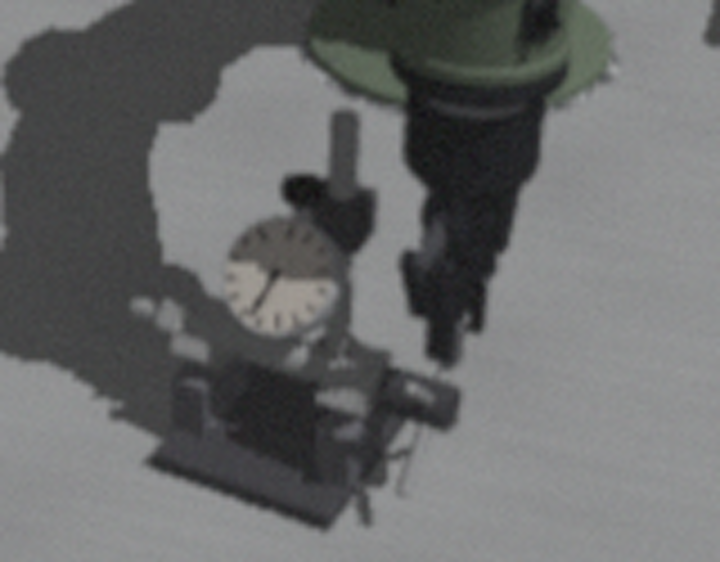

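View pics/m3.png

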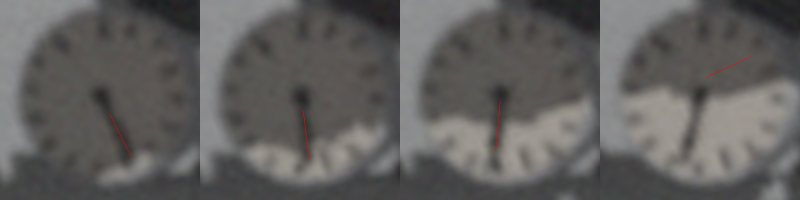

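```bash
python3 - <<'E'
s=open('h.py').read()
s=s.replace("bg=np.percentile(gg[m],70); d=np.where(m,np.clip(bg-gg-0.17*bg,0,None),0)",
"cl=cv2.morphologyEx(cv2.GaussianBlur(gg,(0,0),3),cv2.MORPH_CLOSE,cv2.getStructuringElement(cv2.MORPH_ELLIPSE,(45,45))); d=np.where(m,np.clip(1-gg/cl-0.2,0,None),0)")
open('h.py','w').write(s)
E
python3 - <<'E'
from h import *
go(-33,v=25,tag="g0"); 
for i,x in enumerate((-39,-45)): im=go(x,v=25,tag=f"g{i+1}")
save(im,"s7")
cv2.imwrite('pics/m4.png',cv2.resize(np.hstack([cv2.imread(f'pics/g{n}.png') for n in range(3)]),(600,200)))
E
```

```text
-33 169 18.0 [-1.3 -0.1  0.5] needle 3.358 mm 8.39
-39 169 18.44 [0.8 0.3 1.1] needle 3.471 mm 8.68
-45 169 18.88 [-0.1 -0.1  0.2] needle 3.513 mm 8.78
```

View pics/s7.png

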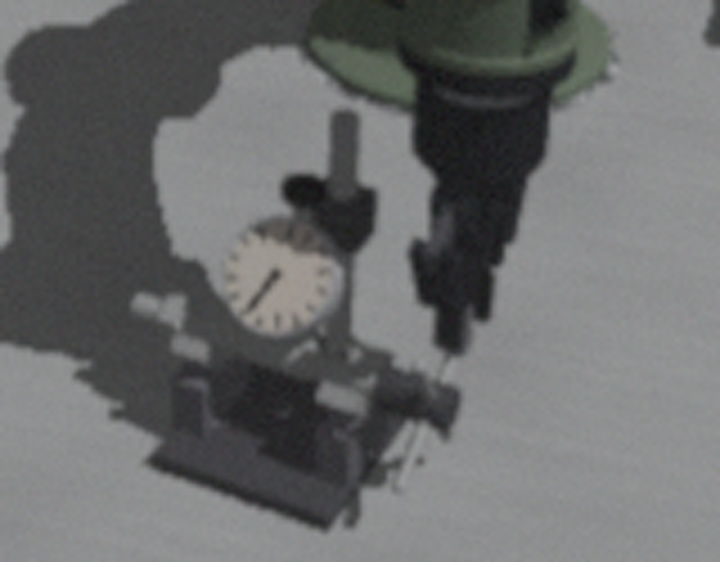

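View pics/m4.png

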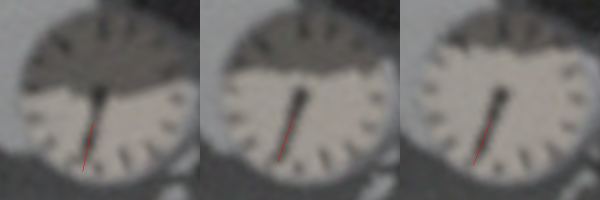

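```bash
python3 - <<'E'
from h import *
im=go(-50,v=25,tag="g3"); save(im,"s8")
from scipy.optimize import least_squares,brentq
X=[10,15,20,26,-11,-19,-26,-33,-39,-45,-50];M=[6.72,6.24,5.72,5.21,6.70,7.56,8.08,8.39,8.68,8.78,read(im,44.8)[1]]
def th(x,h,dx):
    s=np.sign(x); u=abs(x-0)+ -s*dx-15
    return s*brentq(lambda t:h*np.sin(t)-4-u*np.cos(t),-.6,1.4)
def f(p): return [p[2]+2.5*np.cos(th(x,p[0],p[1])-p[3])-m for x,m in zip(X,M)]
def f2(p): return f(p)+[(p[0]-24)/4,p[1]/2]
s=least_squares(f2,[24,0,6.5,-1.3]); print(s.x,np.round(f(s.x),2)); print([round(np.degrees(th(x,s.x[0],s.x[1]))) for x in X], np.degrees(s.x[3]))
E
```

```text
-50 169 19.28 [ 0.2 -0.3  0.2] needle 3.540 mm 8.85
[ 2.38609415e+01  1.06380012e-03  6.67430542e+00 -1.57556745e+00] [ 0.05  0.    0.04  0.07 -0.04 -0.08 -0.04  0.03 -0.04 -0.    0.01]
[-2, 10, 21, 34, 0, -19, -34, -45, -52, -57, -61] -90.27336537074964
```

View pics/s8.png

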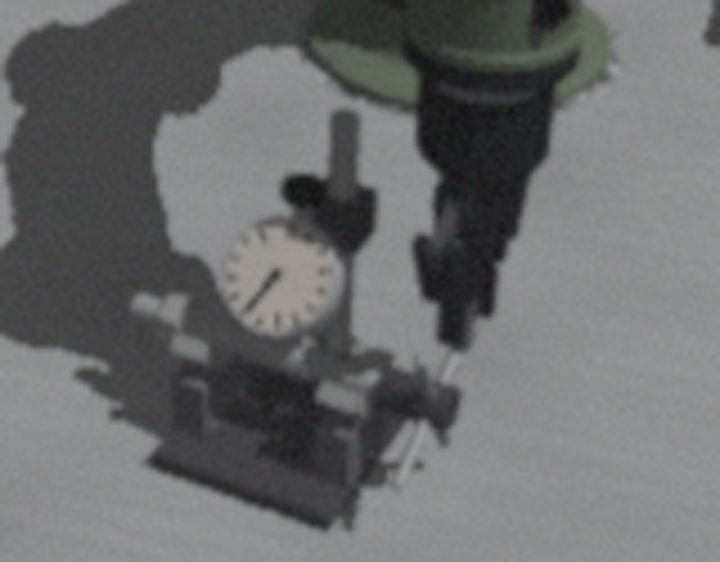

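```bash
python3 - <<'E'
from h import *
r.movel(w(-46,100,169),vel=50)
r.movel(w(-46,100,215),vel=100)
r.set_gripper(50)
r.movel(w(18,100,215),vel=120)
im=go(18,168,v=80); save(im,"s9")
im=go(0,168,v=40); im=go(-12,168,v=25)
E
```

```text
18 168 21.95 [0.1 0.2 0. ] needle 3.543 mm 8.86
0 168 22.6 [ 0.1 -0.7  0.5] needle 3.548 mm 8.87
-12 168 23.28 [ 0.2 -0.3 -0.4] needle 3.583 mm 8.96
```

View pics/s9.png

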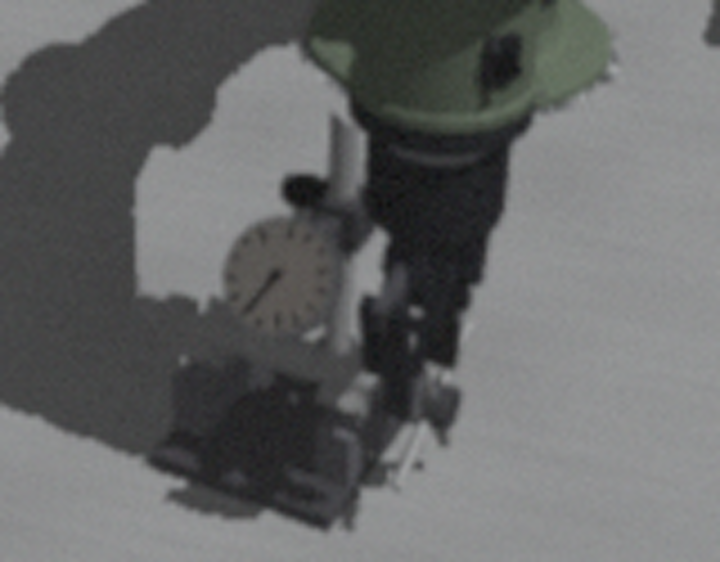

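```bash
python3 - <<'E'
from h import *
for i,x in enumerate((-17,-21,-26,-32,-38,-44)): im=go(x,168,v=25,tag=f"k{i}")
save(im,"s10")
cv2.imwrite('pics/m5.png',cv2.resize(np.hstack([cv2.imread(f'pics/k{n}.png') for n in (0,1,3,5)]),(800,200)))
E
```

```text
-17 168 23.68 [-0.6 -0.   0. ] needle 3.578 mm 8.95
-21 168 24.04 [-0.3  0.2 -0.4] needle 3.576 mm 8.94
-26 168 24.44 [ 0.5 -0.9  1.5] needle 3.540 mm 8.85
-32 168 24.88 [0.  0.3 0.1] needle 3.387 mm 8.47
-38 168 25.32 [-0.2 -0.1 -1.3] needle 3.254 mm 8.14
-44 168 25.77 [ 0.3  0.3 -0.3] needle 3.130 mm 7.83
```

View pics/s10.png

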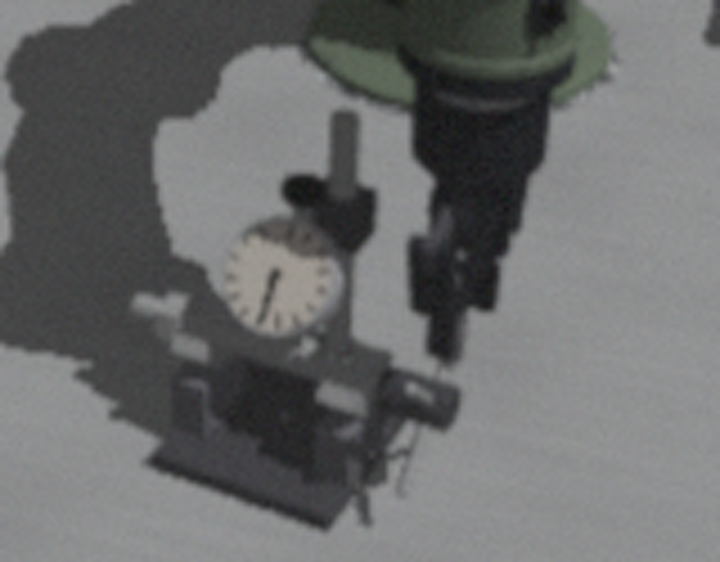

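View pics/m5.png

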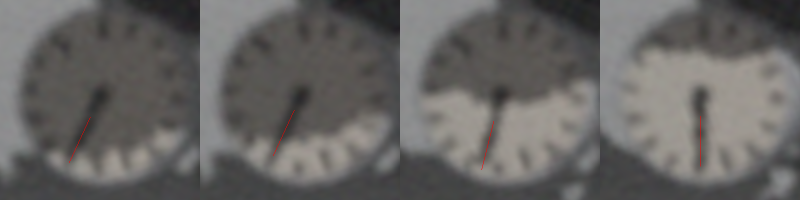

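```bash
cat > fit2.py <<'E'
import numpy as np
from scipy.optimize import least_squares,brentq
X=[15,20,26,-11,-19,-26,-33,-39,-45,-50];M=[6.24,5.72,5.21,6.70,7.56,8.08,8.39,8.68,8.78,8.855]
X2=[-26,-32,-38,-44,-21,-17,-12];M2=[8.85,8.47,8.14,7.83,8.94,8.95,8.96]
def th(x,h,dx,g):
    s=np.sign(x); u=abs(x)-s*dx-g   # lean-away contact at the pad's lower corner
    t=brentq(lambda t:h*np.sin(t)-4-u*np.cos(t),-.9,1.4)
    if t<0: t=brentq(lambda t:58*np.sin(t)-4*np.cos(t)-u,-.9,.9)
    return s*t
def f(p,all=False):
    h1,dx,a,ph,h2,A=p
    e=[a+A*np.cos(th(x,h1,dx,15)-ph)-m for x,m in zip(X,M)]+[a+A*np.cos(-np.pi/2+th(x,h2,dx,25)-ph)-m for x,m in zip(X2,M2)]
    return np.array(e)
g=lambda p:np.r_[f(p)/.05,(p[0]-24)/3,p[1]/2,(p[4]-p[0]-2)/2,(p[5]-2.5)/.03]
s=least_squares(g,[24,0,6.5,-1.4,25,2.5]);p=s.x
print(p.round(3),np.degrees(p[3]),"arm2 angle",np.degrees(p[3])+90);print(f(p).round(2))
cov=np.linalg.inv(s.jac.T@s.jac);print(np.degrees(np.sqrt(cov[3,3])))
print([round(np.degrees(th(x,p[4],p[1],25))) for x in X2])
E
python3 fit2.py
```

```text
[22.203 -0.509  6.443 -1.448 21.149  2.511] -82.93958758653767 arm2 angle 7.0604124134623305
[ 0.   -0.01 -0.    0.03 -0.01  0.03  0.07 -0.04 -0.04 -0.05 -0.04  0.04
  0.02  0.   -0.    0.   -0.01]
1.7022609332427021
[-12, -27, -40, -49, 1, 4, 9]
```

```bash
python3 - <<'E'
from h import *
r.movel(w(-40,100,168),vel=50)
r.movel(w(-40,100,215),vel=120)
r.movel(w(35,100,215),vel=150)
im=go(35,168,v=80); save(im,"s11")
im=go(45,168,v=30); im=go(55,168,v=30)
save(im,"s12")
E
```

```text
35 168 28.0 [ 0.   0.2 -0.1] needle 3.131 mm 7.83
45 168 28.53 [ 0.4 -0.3  0.7] needle 3.173 mm 7.93
55 168 29.07 [-0.3 -0.3 -0.3] needle 3.340 mm 8.35
```

View pics/s12.png

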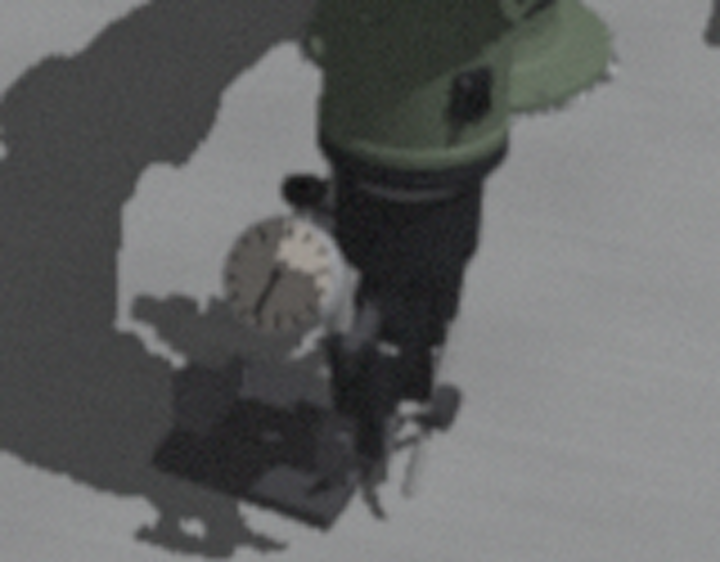

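```bash
python3 - <<'E'
from h import *
r.movel(w(51,100,168),vel=50)
r.movel(w(51,100,215),vel=120)
r.movel(w(-19,100,215),vel=150)
im=go(-19,168,v=80)
for i,x in enumerate((0,10,18,23.2)): im=go(x,168,v=30,tag=f"n{i}")
save(im,"s13")
cv2.imwrite('pics/m6.png',cv2.resize(np.hstack([cv2.imread(f'pics/n{n}.png') for n in range(4)]),(800,200)))
E
```

```text
-19 168 31.27 [-0.3 -1.  -0.3] needle 3.315 mm 8.29
0 168 32.1 [-0.5 -0.3 -0.3] needle 3.435 mm 8.59
10 168 32.63 [ 0.3 -0.  -0. ] needle 3.533 mm 8.83
18 168 33.1 [-0.2  0.4  0.1] needle 3.572 mm 8.93
23.2 168 33.48 [0.4 0.6 0.1] needle 3.595 mm 8.99
```

View pics/s13.png

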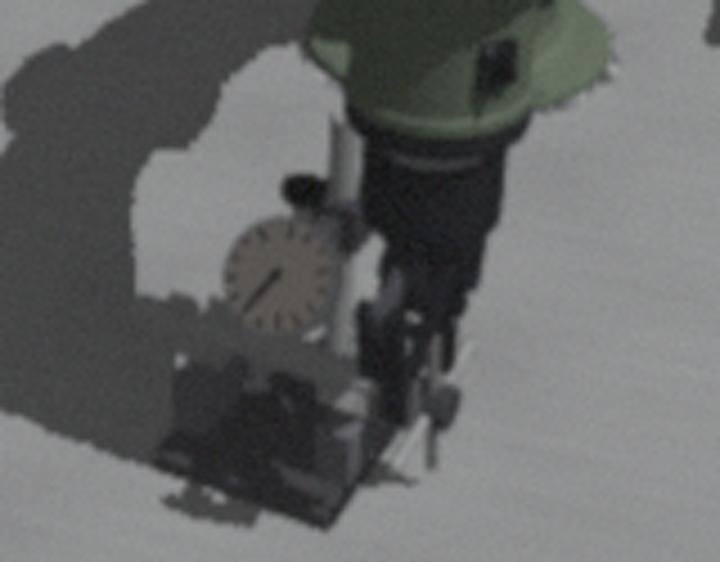

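View pics/m6.png

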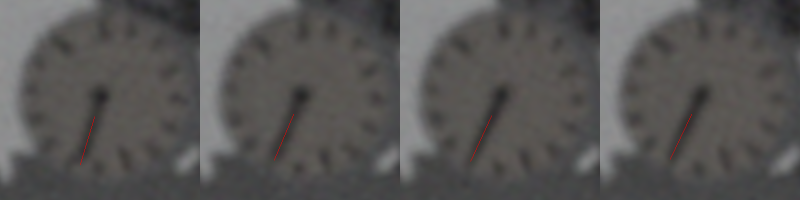

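```bash
python3 - <<'E'
from h import *
for x in (23.2,26,29,33,37):
    r.movel(w(x,100,168),vel=25)
    v=[read(cam("scene"),44.8)[1] for _ in range(3)]
    print(x,round(r.current_time(),2),np.round(v,2),np.mean(v).round(3),flush=True)
E
```

```text
23.2 33.88 [8.98 8.98 8.96] 8.976
26 34.28 [8.94 8.93 8.97] 8.949
29 34.7 [8.91 8.92 8.92] 8.916
33 35.16 [8.78 8.77 8.8 ] 8.785
37 35.62 [8.73 8.69 8.68] 8.701
```

```bash
python3 - <<'E'
from h import *
def rd(x):
    v=[read(cam("scene"),44.8)[1] for _ in range(3)]
    print(x,round(r.current_time(),2),np.round(v,2),np.mean(v).round(3),flush=True)
for x in (0,-6,-12.3):
    r.movel(w(x,100,168),vel=30); rd(x)
r.movel(w(-6,100,168),vel=40); rd("off")
r.movel(w(-6,100,260),vel=120)
r.movel(w(-120,200,330),vel=200); r.pause(0.3); rd("clear")
im=cam("scene"); save(im,"s14"); print(read(im,44.8,"pics/d14.png")); cv2.imwrite("pics/s14f.png",im)
E
```

```text
0 37.15 [8.88 8.89 8.87] 8.878
-6 37.65 [8.91 8.96 8.98] 8.95
-12.3 38.16 [8.99 8.95 8.99] 8.98
off 38.62 [8.96 8.96 8.96] 8.961
clear 40.97 [8.95 8.97 8.96] 8.96
(np.float64(3.592045767626215), np.float64(8.980114419065538))
```

View pics/s14.png

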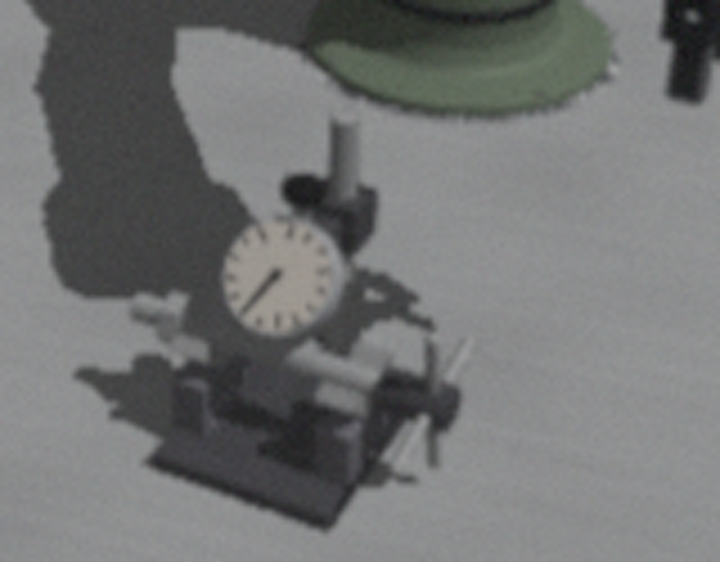

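View pics/d14.png

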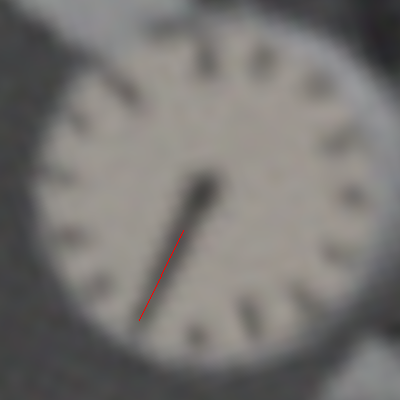

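```bash
python3 - <<'E'
from h import *
cam("scene")
for t in (0,5,10,15):
    a=np.radians(t)
    P=[w(58*np.sin(b),100,75+58*np.cos(b)) for b in (a,a+np.pi/2,a+np.pi,a-np.pi/2)]
    print(t,((proj("scene",P)-[215,150]+.5)*4.5-.5).round().tolist())
a=cv2.imread("pics/s14f.png")[215:265,285:330]; cv2.imwrite("pics/s14q.png",cv2.resize(a,None,fx=12,fy=12,interpolation=cv2.INTER_CUBIC))
E
```

```text
0 [[437.0, 324.0], [391.0, 461.0], [426.0, 476.0], [468.0, 349.0]]
5 [[434.0, 329.0], [391.0, 467.0], [429.0, 471.0], [469.0, 343.0]]
10 [[430.0, 335.0], [391.0, 473.0], [432.0, 466.0], [469.0, 337.0]]
15 [[427.0, 341.0], [391.0, 479.0], [435.0, 459.0], [469.0, 331.0]]
```

View pics/s14q.png

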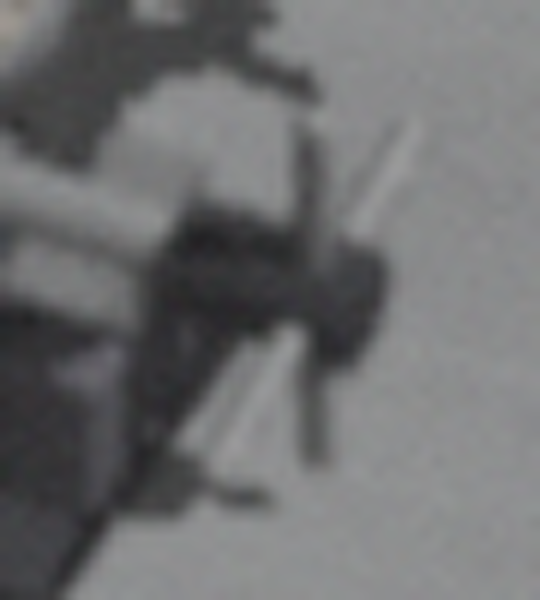

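```bash
python3 -c "
from cell import r
print(r.current_time()); r.close_job()"
```

```text
41.0667
the job is handed in; nothing more can be done
```

The job was handed in at 41 s. The indicator is set, and the axle is left with its high side up under the plunger. I was given no verdict.

- **Pressing the head:** I pushed the pad straight down with closed fingers, measuring at most about 6.4 N at the wrist. With the hand lifted, the needle stood at 2.70 rad, which is 6.75 mm of plunger travel, or about half-way.
- **Finding the high side:** I turned the axle by the spider with the plunger riding on the land throughout. The needle ranged from 5.2 to 9.0 mm of travel, so the plunger never neared its 14 mm limit. The peak was crossed from both sides. It lies where the arm that started along +x is upright, leaning about 9 degrees towards the dial.
- **Final state:** The axle is left at that peak. The needle reads 3.59 rad (8.96–8.98 mm), unchanged after the hand backed off and moved clear. The last picture shows the arms leaning about 10 degrees, where I meant to leave them, and the axle seated. Nothing touches the robot.

**Disagreements between checks:**
- **High-side angle:** My first one-sided fit put it 7 to 9 degrees away from the two-sided results. The two-sided results gave 7 and about 10 degrees of lean, so I aimed for about 9. I would trust the angle to about 3 degrees, which is under 0.05 mm on the needle.
- **Dial reading:** One reading (2.84 mm) was spoiled by a shadow edge on the dial. I corrected the image reader and took that reading again.

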